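# Load the glass inspection station

### The arm

A 6-joint arm with a two-finger parallel gripper is mounted at the origin on the work surface. World frame = base frame: x ahead of the robot, y to its left, z up, the work surface at z = 0. Lengths are in mm, angles in rad, forces in N, time in s.
With the tool pointing down it reaches from about 350 to 775 mm from the base axis. Payload 7.3 kg.
Tool frame: the origin (TCP) lies midway between the tips of the shut fingers; the grasp point (between the pads) lies 19 mm behind it; z points along the fingers, y is the line along which they close (so a half turn about z gives the same grasp; the last joint's range is limited). The gripper opens to 92 mm and grips with 3 to 60 N. Pads are 19 mm wide; open, the fingers measure 130 mm over their backs; the gripper's body (75 mm by 190 mm) begins 47 mm behind the grasp point.
Start: joints at [1.16, 0.342, 1.524, -0, 1.275, -0.146], TCP at [137.385, 506.725, 226.741] pointing down, gripper open.
Joint ranges: [-2.53, 2.53], [-0.77, 2.02], [0.04, 2.7], [-1, 4.14], [0.28, 2.66], [-3.11, 3.11]. Speed limits (rad/s): [2.57, 2.57, 3.14, 3.14, 3.14, 3.14].

### API

Orientations are given as [roll, pitch, yaw] about the fixed x, y, z axes, in that order (R = Rz(yaw) Ry(pitch) Rx(roll)).
In Python, from plant import bot gives the robot as it stands.
- The arm moves only by the tool servo_tool, never from a script. Its argument "deltas" is a list of rows, each a list of 2 entries, a list of its own where there are three numbers: the shift along the tool's x, y, z in m, then the turn, a rotation vector about the tool's x, y, z in degrees. A call has 1 to 20 rows; each row shifts and turns the commanded pose from where the row before left it, along the tool's axes as they then stand; what a row does not reach is not made up. A row lasts 1/8 s, in which the tool goes at most 62.5 mm and 10.7 degrees, less where a joint would pass 70% of its speed; a pose out of reach is approached as far as the arm can. A call with a gripper value outside its range is refused whole. "fingers" is the opening, from 0 (shut) to 1 (fully open), set as the call begins (left out, the last holds). The fingers move at their own pace and stop on an object; the grip force is fixed at half the most. Time passes only in rows, so rows that do not move let the fingers close. It gives the time, the measured TCP pose, the force, the opening and the grip force at its end, in the units of the state.
- bot.get_obs(): the state, without advancing time (a new reading comes with each control period).
- bot.capture(name): name is "side" or "top"; returns the picture (400x640x3 uint8, red, green, blue); there is no depth.
- bot.camera_model(name): a dict with "mtx" (3x3 intrinsics, pixels), "dist" ([k1, k2, p1, p2, k3] as OpenCV has them; the pictures are not rectified), "xyz" and "rotation" of the camera in the world. Camera axes: x right, y down, z forward; pixel columns grow to the right and rows downward; lengths in mm; the calibration is good to about 2 mm. A picture is of the moment at which its call begins. camera_model takes no time and is no camera call.
- bot.close_job(): hands the job in; it is judged then, once.
The state is a dict: "time": time; "joint_positions": joint angles; "dq": joint speeds; "tau": joint torques, N m; "tool_pos": TCP position; "tcp_rot": TCP orientation; "contact_force": force on the tool from outside, world axes, zero at the start; "moment": the same for the moment, N m; "grip_width": finger opening in mm; "finger_force": force on a finger pad.
Only numpy, scipy, OpenCV 4.12 (cv2) and the standard library are available. Lean on these libraries where they do the work, as an engineer would, in place of code of your own. Each camera call takes 0.05 s, during which the arm holds its last target. There are 200 camera calls.

### The job

Raise the guard of the inspection station fully, then take the top plate off the pile and lower it, without dropping it, over the two locating pins until it lies flush on the bed. Then stand all the glass paperweights from the black mat upright on the bed inside the plate's two windows (three fit in a row in each), and finally lower the guard gently down onto its stop. Leave the rest of the pile and the tape, bottle and brush where they are.

Things in the scene. Friction and masses are not known exactly. Their poses are not given: they have to be found in the camera images.
- station: fixed inspection station: white bed 270 x 260 mm, top face 20 mm above the table. Origin at table level midway between the pins; x from the front (robot side, bed edge x = -115 mm) to the hinge side (bed edge x = +155), y left, z up. The seated plate lies centred on this origin with its web along y, either way round, its underside 20 mm above the table.
- pin_left (a point): tip of the steel locating pin at station x = 0, y = +89 mm: 10 mm diameter, rising 36 mm above the bed, its top 10 mm tapered to a 3 mm tip.
- pin_right (a point): tip of the same pin at station x = 0, y = -89 mm.
- stop_left (a point): top of the left of two slim stop posts (14 mm across, 82 mm above the table) at station x = -75, y = -118 and +118 mm. Two hinge posts (24 x 14 mm, 94 mm above the table) stand at x = +130, y = -118 and +118. The plate goes down between the posts with some 11 mm to spare on each side.
- guard (a joint): angle of the clear hinged guard: 0 = down, level on its stop posts; grows as it is raised to 1.57 = upright, fully raised (end stop). Stiff friction hinge (about 0.6 N m): it stays at whatever angle it is left; 0.3 kg, some 4 N at the bar lifts it.
- guard_bar (a point): centre of the guard's orange round grip bar: 12 mm diameter, 90 mm free length along the station's y, 260 mm from the hinge axis; it can turn between the fingers. The panel (5 mm thick, 256 mm wide) begins 44 mm from the bar's surface; stubs carry the bar 50 mm either side of the centre. Site z is normal to the panel.
- guard_hinge (a point): point on the guard's hinge axis (along the station's y), 85 mm above the table, 130 mm behind the station's origin. The bar lies 260 mm from it towards the front at angle 0, straight above it at 1.57.
- plate_top: top plate of the pile, to be used: blue plastic, 186 (x) x 200 (y) x 16 mm, 0.3 kg; origin at centre of underside. Two through windows 60 (x) x 156 (y) mm centred at x = -41 and +41, y = 0, leave a web 22 mm wide along y in the middle, to be pinched from above with a finger in each window. Two 12 mm square pin holes at x = 0, y = -89 and +89. Same after a half turn.
- plate_mid: second plate of the pile, same shape. Stays in the pile.
- plate_low: lowest plate of the pile, same shape. Stays in the pile.
- stand: fixed low plywood stand under the pile, 200 x 210 mm, 20 mm high; origin under its centre.
- mat: fixed black mat 230 x 230 x 4 mm on which the paperweights stand; origin under its centre.
- glass1: pressed amber glass paperweight, round: foot 44 mm diameter, 8 mm high, narrowing to a slim neck at 29 mm height, then a knob 27 mm in diameter from 34 to 53 mm, to grip; 56 mm tall, 140 g. Origin at the centre of its underside, z up through the knob. Starts on the black mat; three to six of the six are present.
- glass2: pressed amber glass paperweight, round: foot 44 mm diameter, 8 mm high, narrowing to a slim neck at 29 mm height, then a knob 27 mm in diameter from 34 to 53 mm, to grip; 56 mm tall, 140 g. Origin at the centre of its underside, z up through the knob. Starts on the black mat; three to six of the six are present.
- glass3: pressed amber glass paperweight, round: foot 44 mm diameter, 8 mm high, narrowing to a slim neck at 29 mm height, then a knob 27 mm in diameter from 34 to 53 mm, to grip; 56 mm tall, 140 g. Origin at the centre of its underside, z up through the knob. Starts on the black mat; three to six of the six are present.
- glass4: pressed amber glass paperweight, round: foot 44 mm diameter, 8 mm high, narrowing to a slim neck at 29 mm height, then a knob 27 mm in diameter from 34 to 53 mm, to grip; 56 mm tall, 140 g. Origin at the centre of its underside, z up through the knob. Starts on the black mat; three to six of the six are present.
- glass5: pressed amber glass paperweight, round: foot 44 mm diameter, 8 mm high, narrowing to a slim neck at 29 mm height, then a knob 27 mm in diameter from 34 to 53 mm, to grip; 56 mm tall, 140 g. Origin at the centre of its underside, z up through the knob. Starts on the black mat; three to six of the six are present.
- glass6: pressed amber glass paperweight, round: foot 44 mm diameter, 8 mm high, narrowing to a slim neck at 29 mm height, then a knob 27 mm in diameter from 34 to 53 mm, to grip; 56 mm tall, 140 g. Origin at the centre of its underside, z up through the knob. Starts on the black mat; three to six of the six are present.
- tape: bystander: yellow roll of tape lying flat, 90 mm diameter, 40 mm high.
- cleaner: bystander: white bottle with blue cap, 60 mm diameter, 150 mm high.
- brush: bystander: brush 180 mm long lying flat.
There are look-alikes about, which are no part of the job. What is shaped like the glass2 but pink or yellow is not meant.

How it is judged (in metres and radians):
On the way, in this order (a step that is already met when the one before it is completed fails the run):
1. the guard is fully raised (value of joint guard above 1.4 rad), for 0.2 s.
2. the top plate lies flush on the bed over both pins (horizontal distance between plate_top and station below 0.004 m and z of plate_top in the frame of station between 0.017 and 0.0225 m and angle between plate_top's own z axis and vertical below 0.03 rad and angle between the y axis of plate_top and the y axis of station, either way round below 0.05 rad), for 0.2 s.
3. all the paperweights present stand on the bed in the plate's windows, the plate still flush, the guard still raised (all of step 2 and x of glass1 in the frame of station between -0.095 and 0.095 m and y of glass1 in the frame of station between -0.095 and 0.095 m and z of glass1 in the frame of station between 0.016 and 0.024 m and angle between each of glass1, glass2, glass3, glass4, glass5, glass6's own z axis and vertical below 0.1 rad and x of glass2 in the frame of station between -0.095 and 0.095 m and y of glass2 in the frame of station between -0.095 and 0.095 m and z of glass2 in the frame of station between 0.016 and 0.024 m and x of glass3 in the frame of station between -0.095 and 0.095 m and y of glass3 in the frame of station between -0.095 and 0.095 m and z of glass3 in the frame of station between 0.016 and 0.024 m and x of glass4 in the frame of station between -0.095 and 0.095 m and y of glass4 in the frame of station between -0.095 and 0.095 m and z of glass4 in the frame of station between 0.016 and 0.024 m and x of glass5 in the frame of station between -0.095 and 0.095 m and y of glass5 in the frame of station between -0.095 and 0.095 m and z of glass5 in the frame of station between 0.016 and 0.024 m and x of glass6 in the frame of station between -0.095 and 0.095 m and y of glass6 in the frame of station between -0.095 and 0.095 m and z of glass6 in the frame of station between 0.016 and 0.024 m and value of joint guard above 1 rad), for 0.2 s.
4. the guard is down on its stop (value of joint guard below 0.04 rad), for 0.2 s.
At the end, for the whole second after the job is handed in: Top plate flush over both pins (centred within 4 mm, underside within 2.5 mm of the bed, level); every paperweight present upright (0.1 rad) on the bed in the windows; all at rest; guard down within 0.04 rad; the other two plates within 30 mm of their start (all of step 2 and x of glass1 in the frame of station between -0.095 and 0.095 m and y of glass1 in the frame of station between -0.095 and 0.095 m and z of glass1 in the frame of station between 0.016 and 0.024 m and angle between each of glass1, glass2, glass3, glass4, glass5, glass6's own z axis and vertical below 0.1 rad and x of glass2 in the frame of station between -0.095 and 0.095 m and y of glass2 in the frame of station between -0.095 and 0.095 m and z of glass2 in the frame of station between 0.016 and 0.024 m and x of glass3 in the frame of station between -0.095 and 0.095 m and y of glass3 in the frame of station between -0.095 and 0.095 m and z of glass3 in the frame of station between 0.016 and 0.024 m and x of glass4 in the frame of station between -0.095 and 0.095 m and y of glass4 in the frame of station between -0.095 and 0.095 m and z of glass4 in the frame of station between 0.016 and 0.024 m and x of glass5 in the frame of station between -0.095 and 0.095 m and y of glass5 in the frame of station between -0.095 and 0.095 m and z of glass5 in the frame of station between 0.016 and 0.024 m and x of glass6 in the frame of station between -0.095 and 0.095 m and y of glass6 in the frame of station between -0.095 and 0.095 m and z of glass6 in the frame of station between 0.016 and 0.024 m and linear speed of each of plate_top, glass1, glass2, glass3, glass4, glass5, glass6 below 0.02 m/s and value of joint guard below 0.04 rad and distance of each of plate_mid, plate_low from where it was at the start of the episode below 0.03 m); the robot touches nothing.
It fails at once if the guard slams down: faster than 1.2 rad/s within the last 0.2 rad (value of joint guard below 0.2 rad and velocity of joint guard below -1.2 rad/s).
It fails at once if the plate is dropped onto the pins: faster than 0.45 m/s just above the bed (horizontal distance between plate_top and station below 0.02 m and z of plate_top in the frame of station below 0.06 m and linear speed of plate_top above 0.45 m/s).
It fails at once if the other plates of the pile are shoved more than 30 mm (distance of any of plate_mid, plate_low from where it was at the start of the episode above 0.03 m).
It fails at once if tape, bottle or brush is moved more than 30 mm (distance of any of tape, cleaner, brush from where it was at the start of the episode above 0.03 m).
Of glass1, glass2, glass3, glass4, glass5, glass6 only 3 to 6 are there at a start; the rules pass over those that are not, and their reading is None.
At some moment in a run one of glass1, glass2, glass3, glass4, glass5, glass6 may be knocked a few centimetres aside while the robot is not near it.
It also fails if it takes over 210 s, if anything falls off the work surface, if the arm or the gripper's body presses on something with over 40 N, if the wrist force passes 120 N, or if a joint passes its speed limit or range.

## Working session

There is one attempt and no reset: what is moved stays moved. The work goes in short steps, Python scripts to look and compute and a tool call to move; the robot and the scene stay as the last step left them, time stands still between calls to the robot, and variables do not carry over. Pictures are saved under pics/ and viewed, at most 14 in all, crops included, and the job is handed in when it is done.

Besides the shell and the picture viewer there is one more tool, called after "Call:" as name(argument=value, ...) on one line, values as JSON. servo_tool: Moves the arm, as the interface text tells. Its arguments: {"type":"object","properties":{"deltas":{"type":"array"},"fingers":{"type":"number"}},"required":["deltas"]}

```bash
ls; mkdir -p pics
cat > h.py <<'E'
import numpy as np, cv2
from plant import bot
from scipy.spatial.transform import Rotation as R
def cam(n):
    m=bot.camera_model(n); return {k:np.array(v,float) for k,v in m.items() if k in('mtx','dist','xyz','rotation')}
def rotm(c):
    r=c['rotation']; return r if r.shape==(3,3) else R.from_euler('xyz',r).as_matrix()
def ray(n,px):
    c=cam(n); p=cv2.undistortPoints(np.array(px,float).reshape(-1,1,2),c['mtx'],c['dist'])[:,0]
    d=np.c_[p,np.ones(len(p))]@rotm(c).T
    return c['xyz'],d
def onplane(n,px,z):
    o,d=ray(n,px); return o+d*((z-o[2])/d[:,2])[:,None]
def proj(n,P):
    c=cam(n); M=rotm(c)
    q=(np.array(P,float).reshape(-1,3)-c['xyz'])@M
    return cv2.projectPoints(q,np.zeros(3),np.zeros(3),c['mtx'],c['dist'])[0][:,0]
def cap(n,f):
    im=bot.capture(n); cv2.imwrite('pics/'+f,cv2.cvtColor(im,cv2.COLOR_RGB2BGR)); return im
def tri(pa,pb):
    a,d=ray('top',[pa]);b,e=ray('side',[pb]);d=d[0]/np.linalg.norm(d);e=e[0]/np.linalg.norm(e)
    A=np.c_[d,-e];s=np.linalg.lstsq(A,b-a,rcond=None)[0]
    return (a+d*s[0]+b+e*s[1])/2, np.linalg.norm(a+d*s[0]-b-e*s[1])
E
python3 - <<'E'
from h import *
cap('top','t0.png');cap('side','s0.png')
for n in('top','side'): c=bot.camera_model(n);print(n,c)
print(bot.get_obs())
E
```

```text
pics
top {'mtx': array([[407.36276293,   0.        , 317.84864079],
       [  0.        , 407.36276293, 199.09892838],
       [  0.        ,   0.        ,   1.        ]]), 'dist': array([0.02068324, 0.        , 0.        , 0.        , 0.        ]), 'xyz': array([ 356.80654987,    2.33806753, 1079.6544644 ]), 'rotation': array([-2.98606992e+00, -6.22680263e-04, -1.59707671e+00])}
side {'mtx': array([[369.78517665,   0.        , 321.705459  ],
       [  0.        , 369.78517665, 198.01179642],
       [  0.        ,   0.        ,   1.        ]]), 'dist': array([0.02009336, 0.        , 0.        , 0.        , 0.        ]), 'xyz': array([  -6.53802222, -528.36352826,  534.74309096]), 'rotation': array([-2.11026854, -0.00506062, -0.74638648])}
{'time': 0.1, 'joint_positions': array([ 1.16000508e+00,  3.42644941e-01,  1.52491686e+00,  6.14005305e-06,
        1.27539762e+00, -1.46017165e-01]), 'dq': array([-0.00156451, -0.0008015 , -0.00218561, -0.00025071,  0.00032159,
        0.0012728 ]), 'tau': array([ 3.48692929e-04, -4.32009566e+01, -2.44692099e+01,  7.18640140e-02,
        5.25715796e-02, -6.58722979e-05]), 'tool_pos': array([137.22786589, 506.37470956, 226.12028469]), 'tcp_rot': array([-3.14024128e+00, -2.04672471e-04,  2.87681664e+00]), 'contact_force': array([-0.38160851,  0.06705114,  0.35782013]), 'moment': array([-0.03421359,  0.02602433, -0.03468721]), 'finger_force': 0.0, 'grip_width': 91.57976615085643}
```

View pics/t0.png

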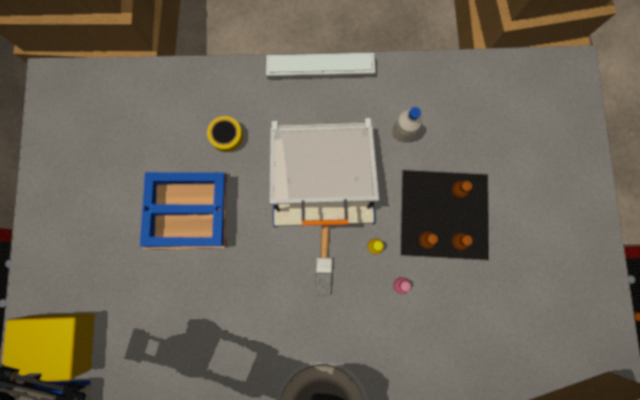

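View pics/s0.png

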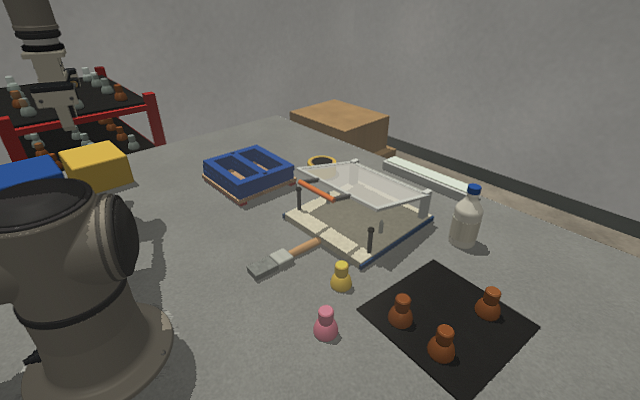

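Top view: pile (185,210), station with lowered guard, orange bar (325,222), three amber glasses on the mat (463,187), (429,240), (463,241). Yellow (377,246) and pink (402,286) are look-alikes off the mat, so they don't count. Brush (324,265), tape (225,133), bottle (410,122).

```bash
cat > m1.py <<'E'
from h import *
t=cv2.cvtColor(cv2.imread('pics/t0.png'),cv2.COLOR_BGR2HSV);s=cv2.cvtColor(cv2.imread('pics/s0.png'),cv2.COLOR_BGR2HSV)
def comps(h,lo,hi,amin=25):
    m=cv2.inRange(h,np.array(lo),np.array(hi)); n,l,st,c=cv2.connectedComponentsWithStats(m)
    return [(st[i],c[i],(l==i).astype(np.uint8)) for i in range(1,n) if st[i][4]>=amin]
for nm,h in(('top',t),('side',s)):
    for st,c,m in comps(h,(3,150,60),(16,255,255)): 
        cn=cv2.findContours(m,0,1)[0][0]; print(nm,'amber',st,c.round(1),cv2.minAreaRect(cn))
m=max(comps(t,(100,140,60),(125,255,255)),key=lambda q:q[0][4])
cn=cv2.findContours(m[2],0,1)[0][0]; r=cv2.minAreaRect(cn); b=cv2.boxPoints(r); print('blue',m[0],r)
P=onplane('top',b,68);print(P.round(1),P.mean(0).round(1),[np.linalg.norm(P[i]-P[i-1]).round(1) for i in range(4)])
E
python3 m1.py
python3 - <<'E'
import cv2,numpy as np
t=cv2.imread('pics/t0.png');s=cv2.imread('pics/s0.png')
a=cv2.resize(t[110:235,255:395],(560,500))[:, :400*560//560]
b=cv2.resize(s[150:275,270:445],(800,571));a=cv2.resize(t[110:260,255:495],(800,500))
cv2.imwrite('pics/c1.png',a);cv2.imwrite('pics/c2.png',b)
E
```

```text
top amber [452 180  21  17 262] [461.8 188. ] ((461.50006103515625, 187.50003051757812), (15.55634880065918, 19.798988342285156), 45.0)
top amber [302 219  46  12 232] [325.8 222.4] ((324.6107482910156, 224.88035583496094), (10.18477725982666, 45.120487213134766), 87.79740142822266)
top amber [419 232  20  17 245] [428.1 239.5] ((428.4000549316406, 239.3000030517578), (16.099689483642578, 18.335756301879883), 63.43495178222656)
top amber [452 233  21  17 270] [461.8 240.9] ((462.0, 241.0), (16.0, 20.0), 90.0)
top amber [635 313   5   8  38] [637.1 316.3] ((637.0, 316.5), (7.0, 4.0), 90.0)
side amber [114  84  13  16 104] [118.9  92.8] ((119.99311828613281, 91.41724395751953), (15.612550735473633, 11.045050621032715), 85.2363510131836)
side amber [13 99  8  9 42] [ 15.5 103.4] ((15.20000171661377, 103.40000915527344), (8.944271087646484, 6.260990142822266), 63.43495178222656)
side amber [ 98 118  29  23 204] [113.7 128.2] ((113.37309265136719, 127.46540069580078), (32.86906433105469, 12.355318069458008), 41.82017135620117)
side amber [ 36 148  19  11  80] [ 43.5 152.5] ((44.7734985351
[... 377 characters left out ...]
287  27  34 608] [488.6 304.5] ((486.86285400390625, 303.2431945800781), (25.318374633789062, 33.258453369140625), 2.8624050617218018)
side amber [395 293  16  12 132] [402.7 298.7] ((402.608154296875, 298.3513488769531), (15.124707221984863, 10.357135772705078), 9.462321281433105)
side amber [389 305  23  24 302] [400.3 317.4] ((400.0, 316.5), (22.0, 23.0), 0.0)
side amber [427 324  28  39 775] [442.1 344.3] ((440.5, 343.0), (38.0, 27.0), 90.0)
blue [ 141  173   84   73 2900] ((182.5, 209.0), (72.0, 83.0), 90.0)
[[593.8 442.8  68. ]
 [588.6 233.7  68. ]
 [406.9 231.9  68. ]
 [412.5 435.4  68. ]] [500.4 335.9  68. ] [np.float64(181.5), np.float64(209.2), np.float64(181.7), np.float64(203.5)]
```

View pics/c1.png

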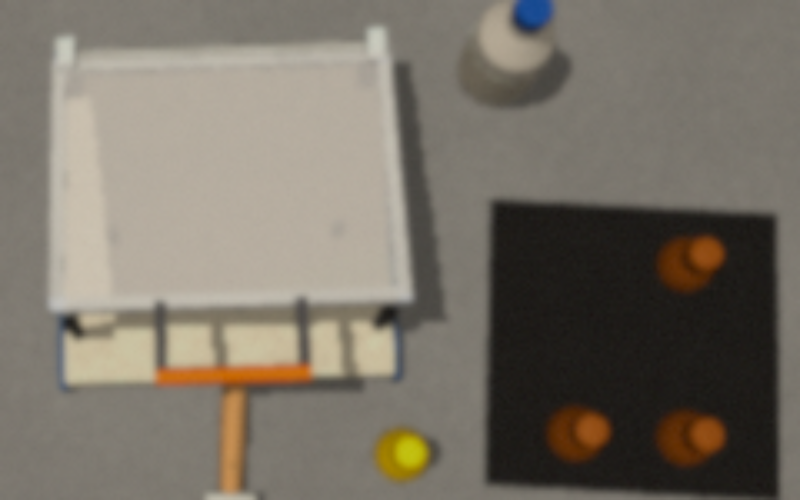

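View pics/c2.png

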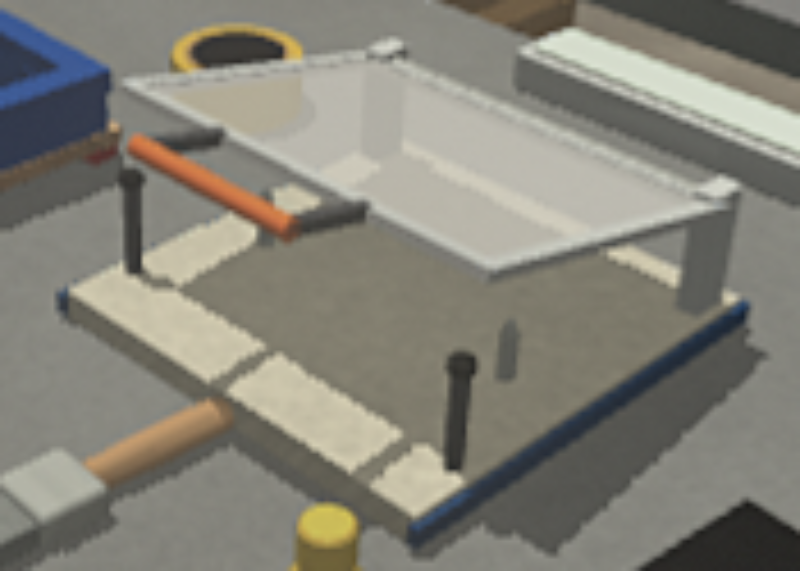

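Run:
```python
from h import *
T=lambda p:(255+p[0]*.3-.35,110+p[1]*.3-.35); S=lambda p:(270+p[0]*175/800-.4,150+p[1]*175/800-.4)
for n,a,b in(('pinR',(338,228),(510,325)),('pinL',(115,235),(265,195)),('stopR',(383,318),(460,360)),('stopL',(74,328),(130,176)),('hingeR',(376,36),(720,188)),('hingeL',(66,46),(385,48)),('barR',(308,372),(290,228)),('barL',(160,376),(137,145))):
    p,e=tri(T(a),S(b));print(n,p.round(1),round(e,1))
    z={'p':56,'s':82,'h':94,'b':90}[n[0]]; print('   top@z',onplane('top',[T(a)],z).round(1)[0],'side@z',onplane('side',[S(b)],z).round(1)[0])
print('bedfront20',onplane('top',[T((62,384)),T((400,376))],20).round(1))
print('bedside20 L,R front, R hinge', onplane('side',[S((66,292)),S((410,526)),S((745,303))],20).round(1))
print('mat',onplane('top',[T((492,202)),T((776,215)),T((778,496)),T((488,484))],4).round(1))
for a,b in(((704,252),(0,0)),((592,431),0),((707,436),0)): print('knobtop z60',onplane('top',[T(a)],60).round(1))
for p in((490.5,292),(403,297.5),(445.5,330)): print('side knob', onplane('side',[p],56).round(1))
```

```text
pinR [ 572.  -104.2   52.4] 5.4
   top@z [ 569.3 -101.9   56. ] side@z [ 570.2 -108.7   56. ]
pinL [569.   69.2  55.5] 1.6
   top@z [568.3  69.7  56. ] side@z [569.1  68.1  56. ]
stopR [ 497.3 -132.1   81.6] 6.4
   top@z [ 494.9 -129.8   82. ] side@z [ 499.8 -134.2   82. ]
stopL [494.3  98.4  83.9] 2.8
   top@z [493.4  99.4  82. ] side@z [497.6 100.3  82. ]
hingeR [ 709.4 -132.8   91.7] 0.5
   top@z [ 708.8 -132.7   94. ] side@z [ 705.4 -134.7   94. ]
hingeL [706.2 103.3  92.5] 3.6
   top@z [707.  101.9  94. ] side@z [701.9 101.8  94. ]
barR [451.  -68.9 143.2] 2.5
   top@z [455.4 -72.1  90. ] side@z [514.5  -7.1  90. ]
barL [449.8  34.3 144.8] 0.1
   top@z [455.3  36.2  90. ] side@z [513.9 113.5  90. ]
bedfront20 [[ 458.   115.3   20. ]
 [ 457.4 -149.2   20. ]]
bedside20 L,R front, R hinge [[ 456.9  109.3   20. ]
 [ 453.5 -150.    20. ]
 [ 725.8 -150.3   20. ]]
mat [[ 598.2 -232.7    4. ]
 [ 581.3 -460.5    4. ]
 [ 357.4 -441.6    4. ]
 [ 372.2 -216.3    4. ]]
knobtop z60 [[ 542.4 -379.3   60. ]]
knobtop z60 [[ 408.7 -284.8   60. ]]
knobtop z60 [[ 402.8 -370.    60. ]]
side knob [[ 539.3 -381.3   56. ]]
side knob [[ 414.1 -285.3   56. ]]
side knob [[ 407.5 -371.9   56. ]]
```

Call:
servo_tool(deltas=[[[0, 0, 0], [0, 0, 9.28]], [[0, 0, 0], [0, 0, 9.28]], [[0, 0, 0], [0, 0, 9.28]], [[0, 0, 0], [0, 0, 9.28]], [[0, 0, 0], [0, 0, 9.28]], [[0, 0, 0], [0, 0, 9.28]], [[0, 0, 0], [0, 0, 9.28]], [[0, 0, 0], [0, 0, 9.28]], [[0, 0.044, 0], [0, 0, 0]], [[0, 0.044, 0], [0, 0, 0]], [[0, 0.044, 0], [0, 0, 0]], [[0, 0.044, 0], [0, 0, 0]], [[0, 0.044, 0], [0, 0, 0]], [[0, 0.044, 0], [0, 0, 0]], [[0, 0.044, 0], [0, 0, 0]]], fingers=1)

```text
time: 1.98
tool_pos: [446.6, 509.6, 226.1]
tcp_rot: [-3.141, 0.001, 1.581]
contact_force: [-0.3, 0.5, 0.1]
grip_width: 91.7
finger_force: 0.0
```

Call:
servo_tool(deltas=[[[-0.048, 0, 0], [0, 0, 0]], [[-0.048, 0, 0], [0, 0, 0]], [[-0.048, 0, 0], [0, 0, 0]], [[-0.048, 0, 0], [0, 0, 0]], [[-0.048, 0, 0], [0, 0, 0]], [[-0.048, 0, 0], [0, 0, 0]], [[-0.048, 0, 0], [0, 0, 0]], [[-0.048, 0, 0], [0, 0, 0]], [[-0.048, 0, 0], [0, 0, 0]], [[-0.048, 0, 0], [0, 0, 0]], [[-0.044, 0, 0], [0, 0, 0]], [[0, 0, 0], [0, 0, 0]], [[0, 0, 0], [0, 0, 0]]])

```text
time: 3.6
tool_pos: [450.6, -13.7, 226.5]
tcp_rot: [-3.141, -0.001, 1.58]
contact_force: [-0.8, 1.0, -0.0]
grip_width: 91.7
finger_force: 0.0
```

Call:
servo_tool(deltas=[[[0, 0, 0], [0, 0, 0]], [[0, 0, 0], [0, 0, 0]], [[0, 0, 0], [0, 0, 0]], [[-0.003, -0.002, 0], [0, 0, 0]], [[0, 0, 0.02], [0, 0, 0]], [[0, 0, 0.02], [0, 0, 0]], [[0, 0, 0.02], [0, 0, 0]], [[0, 0, 0.02], [0, 0, 0]], [[0, 0, 0.02], [0, 0, 0]], [[0, 0, 0], [0, 0, 0]], [[0, 0, 0], [0, 0, 0]]], fingers=0.39)

```text
time: 4.97
tool_pos: [449.2, -17.3, 127.4]
tcp_rot: [3.141, 0.0, 1.581]
contact_force: [1.0, 0.2, -0.3]
grip_width: 35.6
finger_force: 0.0
```

Call:
servo_tool(deltas=[[[0, 0, 0], [0, 0, 0]], [[0, 0, 0], [0, 0, 0]], [[0, 0, 0], [0, 0, 0]], [[0, 0, 0], [0, 0, 0]]], fingers=0)

```text
time: 5.48
tool_pos: [451.1, -17.2, 127.4]
tcp_rot: [3.136, 0.0, 1.581]
contact_force: [6.8, 1.4, -2.4]
grip_width: 11.1
finger_force: 30.0
```

Call:
servo_tool(deltas=[[[0, 0.0072, -0.025], [0, 0, 0]], [[0, 0.0096, -0.0242], [0, 0, 0]], [[0, 0.012, -0.023], [0, 0, 0]], [[0, 0.0142, -0.0217], [0, 0, 0]], [[0, 0.0163, -0.0202], [0, 0, 0]], [[0, 0.0183, -0.0185], [0, 0, 0]], [[0, 0, 0], [0, 0, 0]]])

```text
time: 6.35
tool_pos: [526.0, -16.7, 261.0]
tcp_rot: [-3.141, 0.001, 1.581]
contact_force: [-7.4, -1.3, 8.3]
grip_width: 10.7
finger_force: 30.0
```

Call:
servo_tool(deltas=[[[0, 0.02, -0.0166], [0, 0, 0]], [[0, 0.0216, -0.0145], [0, 0, 0]], [[0, 0.0229, -0.0122], [0, 0, 0]], [[0, 0.0241, -0.0099], [0, 0, 0]], [[0, 0.0249, -0.0074], [0, 0, 0]], [[0, 0.0255, -0.0049], [0, 0, 0]], [[0, 0, 0], [0, 0, 0]]])

```text
time: 7.22
tool_pos: [667.2, -15.9, 326.8]
tcp_rot: [3.137, 0.002, 1.58]
contact_force: [1.6, -2.9, 7.4]
grip_width: 10.9
finger_force: 30.0
```

Call:
servo_tool(deltas=[[[0, 0.018, -0.001], [0, 0, 0]], [[0, 0.014, 0], [0, 0, 0]], [[0, 0, 0], [0, 0, 0]], [[0, 0, 0], [0, 0, 0]], [[0, 0, 0], [0, 0, 0]]])

```text
time: 7.85
tool_pos: [698.3, -15.6, 328.8]
tcp_rot: [3.135, 0.002, 1.58]
contact_force: [1.0, -3.8, 9.5]
grip_width: 11.3
finger_force: 30.0
```

Call:
servo_tool(deltas=[[[0, 0.004, 0], [0, 0, 0]], [[0, 0.004, 0], [0, 0, 0]], [[0, 0, 0], [0, 0, 0]], [[0, 0, 0], [0, 0, 0]]])

```text
time: 8.35
tool_pos: [704.3, -15.6, 328.9]
tcp_rot: [3.14, 0.002, 1.58]
contact_force: [-7.3, -3.1, 11.6]
grip_width: 11.3
finger_force: 30.0
```

Call:
servo_tool(deltas=[[[0, 0, 0], [0, 0, 0]], [[0, 0, 0], [0, 0, 0]], [[0, 0, 0], [0, 0, 0]], [[0, 0, -0.02], [0, 0, 0]], [[0, 0, -0.02], [0, 0, 0]], [[0, 0, -0.01], [0, 0, 0]], [[0, -0.04, 0], [0, 0, 0]], [[0, -0.05, 0], [0, 0, 0]], [[0, -0.05, 0], [0, 0, 0]], [[0, -0.05, 0], [0, 0, 0]], [[0.05, 0, 0], [0, 0, 0]], [[0.05, 0, 0], [0, 0, 0]], [[0.05, 0, 0], [0, 0, 0]], [[0.05, 0, 0], [0, 0, 0]], [[0, 0, 0], [0, 0, 0]]], fingers=0.6)

```text
time: 10.22
tool_pos: [512.8, 186.7, 375.3]
tcp_rot: [-3.141, -0.001, 1.586]
contact_force: [0.4, -0.2, -0.8]
grip_width: 55.0
finger_force: 0.0
```

Run:
```python
from h import *
cap('top','t1.png');cap('side','s1.png')
t=cv2.imread('pics/t1.png');s=cv2.imread('pics/s1.png')
a=cv2.resize(t[100:240,130:390],(800,431));b=cv2.resize(s[130:280,195:445],(800,480))
cv2.imwrite('pics/c3.png',a);cv2.imwrite('pics/c4.png',b)
```

```text
(no output)
```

View pics/c3.png

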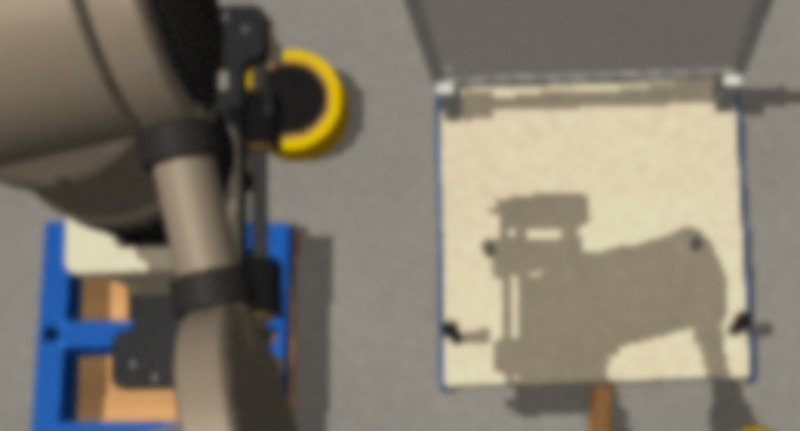

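View pics/c4.png

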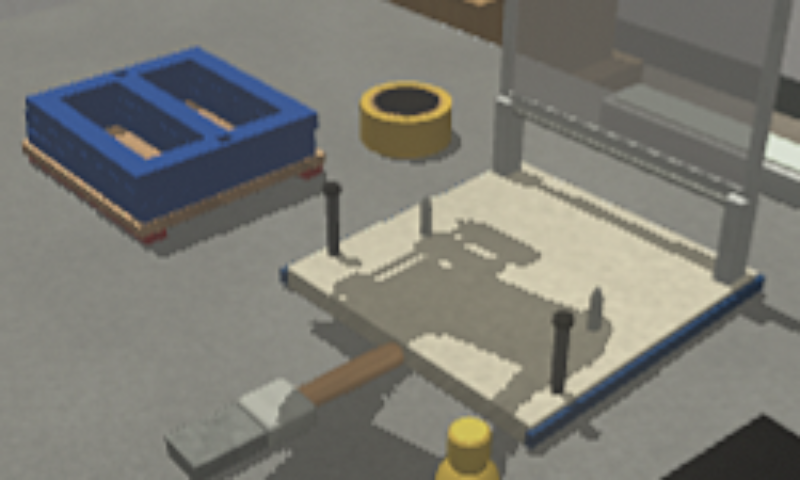

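Run:
```python
from h import *
T=lambda p:(130+p[0]*.325-.35,100+p[1]*.325-.35); S=lambda p:(195+p[0]*.3125-.35,130+p[1]*.3125-.35)
for n,a,b in(('pinR',(697,240),(597,291)),('pinL',(489,247),(425,199)),('hole L',(50,331),(122,73))):
    p,e=tri(T(a),S(b));print(n,p.round(1),round(e,1),onplane('top',[T(a)],68 if 'h' in n else 55).round(1),onplane('side',[S(b)],68 if 'h' in n else 55).round(1))
print('side corners L,T,R,B',onplane('side',[S(p) for p in((27,100),(197,47),(317,117),(145,180))],68).round(1).tolist())
print('hole R side',onplane('side',[S((222,138))],68).round(1))
print('bed front corners top',onplane('top',[T((441,386)),T((753,379))],20).round(1),'side', onplane('side',[S((284,268)),S((527,432)),S((763,279))],20).round(1))
t=cv2.imread('pics/t0.png');c=cv2.resize(t[160:260,130:240],(792,594),interpolation=cv2.INTER_CUBIC)[:594];c=cv2.resize(t[160:260,130:240],None,fx=6,fy=6,interpolation=cv2.INTER_CUBIC)
cv2.imwrite('pics/c5.png',c)
```

```text
pinR [ 572.7 -104.2   52.5] 4.6 [[ 570.5 -102.3   55. ]] [[ 571.9 -107.6   55. ]]
pinL [569.7  70.5  55.9] 1.9 [[569.1  71.2  55. ]] [[571.6  71.1  55. ]]
hole L [506.5 426.7  68.3] 1.1 [[506.1 427.1  68. ]] [[507.3 427.   68. ]]
side corners L,T,R,B [[411.0, 432.0, 68.0], [597.2, 432.7, 68.0], [585.6, 226.6, 68.0], [409.3, 229.7, 68.0]]
hole R side [[498.7 249.5  68. ]]
bed front corners top [[ 457.4  116.    20. ]
 [ 456.4 -148.4   20. ]] side [[ 455.9  110.6   20. ]
 [ 453.7 -150.1   20. ]
 [ 723.  -153.6   20. ]]
```

View pics/c5.png

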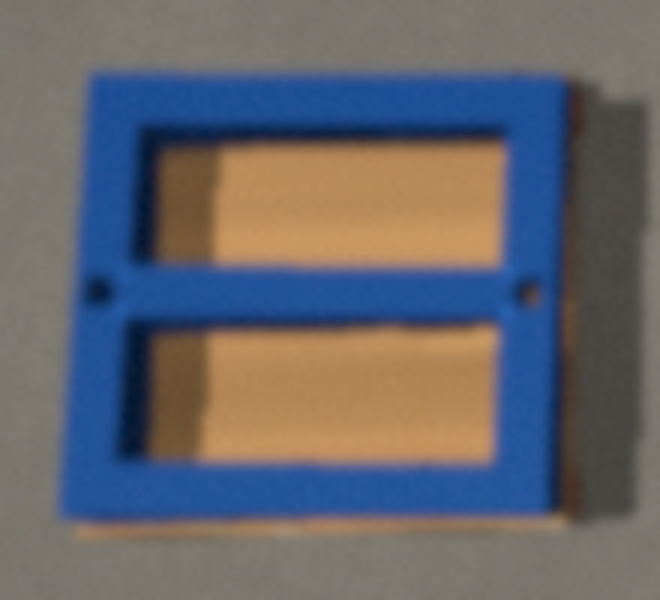

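Run:
```python
from h import *
C=lambda p:(130+p[0]/6-.4,160+p[1]/6-.4)
P=onplane('top',[C(p) for p in((92,74),(570,78),(557,517),(63,517))],68);print(P.round(1),P.mean(0))
H=onplane('top',[C((99,291)),C((530,293))],68);print(H.round(1),H.mean(0),H[0]-H[1])
W=onplane('top',[C((320,267)),C((320,320))],68);print('web',W.round(1))
```

```text
[[596.3 433.   68. ]
 [589.5 232.2  68. ]
 [405.1 235.8  68. ]
 [410.7 437.5  68. ]] [500.4166683  334.61400141  68.        ]
[[503.8 426.6  68. ]
 [498.3 248.   68. ]] [501.0566983  337.27459814  68.        ] [  5.57483906 178.56953161   0.        ]
web [[511.5 335.4  68. ]
 [489.2 334.9  68. ]]
```

Call:
servo_tool(deltas=[[[0.05, -0.004, 0], [0, 0, 0]], [[0.05, -0.003, 0], [0, 0, 0]], [[0.05, -0.003, 0], [0, 0, 0]], [[0, 0, 0], [0, 0, 2.8]], [[0, 0, 0.045], [0, 0, 0]], [[0, 0, 0.045], [0, 0, 0]], [[0, 0, 0.045], [0, 0, 0]], [[0, 0, 0.045], [0, 0, 0]], [[0, 0, 0.045], [0, 0, 0]], [[0, 0, 0.045], [0, 0, 0]], [[0, 0, 0], [0, 0, 0]], [[0, 0, 0], [0, 0, 0]], [[0, 0, 0], [0, 0, 0]]], fingers=0.67)

```text
time: 11.95
tool_pos: [503.2, 333.8, 108.3]
tcp_rot: [3.138, -0.002, 1.532]
contact_force: [-0.1, 1.3, -0.0]
grip_width: 61.5
finger_force: 0.0
```

Call:
servo_tool(deltas=[[[0.003, -0.002, 0], [0, 0, 0]], [[0, 0, 0.02], [0, 0, 0]], [[0, 0, 0.02], [0, 0, 0]], [[0, 0, 0.013], [0, 0, 0]], [[0, 0, 0], [0, 0, 0]], [[0, 0, 0], [0, 0, 0]]])

```text
time: 12.7
tool_pos: [500.4, 336.9, 53.7]
tcp_rot: [3.14, -0.001, 1.532]
contact_force: [0.6, 0.2, 0.2]
grip_width: 61.4
finger_force: 0.0
```

Call:
servo_tool(deltas=[[[0, 0, 0], [0, 0, 0]], [[0, 0, 0], [0, 0, 0]], [[0, 0, 0], [0, 0, 0]], [[0, 0, 0], [0, 0, 0]], [[0, 0, 0], [0, 0, 0]]], fingers=0)

```text
time: 13.32
tool_pos: [500.2, 336.6, 52.9]
tcp_rot: [3.141, -0.0, 1.532]
contact_force: [1.2, 0.5, -0.5]
grip_width: 21.8
finger_force: 30.0
```

Call:
servo_tool(deltas=[[[0, 0, -0.005], [0, 0, 0]], [[0, 0, -0.01], [0, 0, 0]], [[0, 0, -0.02], [0, 0, 0]], [[0, 0, -0.03], [0, 0, 0]], [[0, 0, -0.03], [0, 0, 0]], [[0, 0, -0.015], [0, 0, 0]], [[0, 0, 0], [0, 0, 0]], [[0, 0, 0], [0, 0, 0]]])

```text
time: 14.32
tool_pos: [499.2, 336.2, 161.6]
tcp_rot: [-3.14, 0.001, 1.532]
contact_force: [0.7, -0.8, -3.3]
grip_width: 21.9
finger_force: 30.0
```

Run:
```python
from h import *
cap('top','t2.png');cap('side','s2.png');o=bot.get_obs();print(o['tool_pos'],o['moment'])
t=cv2.imread('pics/t2.png')[140:270,120:250];s=cv2.imread('pics/s2.png')[70:230,170:330]
cv2.imwrite('pics/c6.png',np.hstack([cv2.resize(t,(400,400)),cv2.resize(s,(400,400))]))
```

```text
[499.2508121  336.17744609 161.3715133 ] [-0.09367251  0.09149737 -0.00409161]
```

View pics/c6.png

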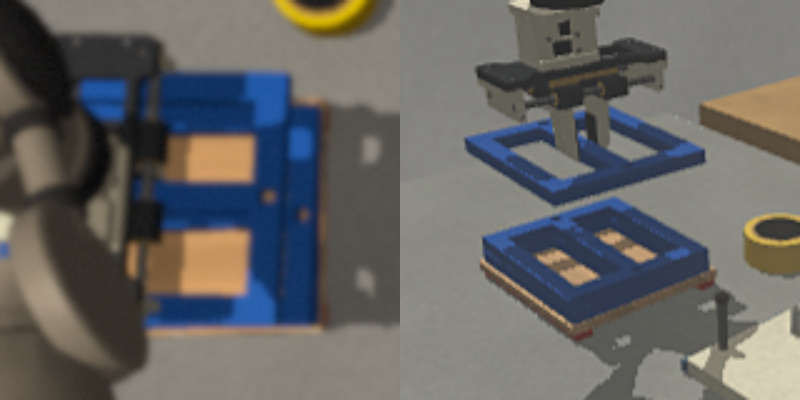

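Run:
```python
from h import *
C=lambda p:(120+p[0]*.325-.35,140+p[1]*.325-.35); S=lambda p:(170+(p[0]-400)*.4-.3,70+p[1]*.4-.3)
print('holeR',onplane('top',[C((269,197))],176.5).round(1))
print('corner right-back',onplane('top',[C((290,74))],176.5).round(1), 'right front top', onplane('top',[C((276,327))],176.5).round(1))
print('side corners L T? R B',onplane('side',[S((466,140)),S((612,108)),S((706,153)),S((556,196))],176.5).round(1))
```

```text
holeR [[494.5 246.  176.5]]
corner right-back [[585.9 231.9 176.5]] right front top [[400.3 239.4 176.5]]
side corners L T? R B [[408.4 430.9 176.5]
 [592.3 418.  176.5]
 [581.5 222.5 176.5]
 [400.3 228.6 176.5]]
```

Call:
servo_tool(deltas=[[[0, 0, 0], [0, 0, -2.5]], [[-0.02, 0.005, 0], [0, 0, 0]], [[-0.04, 0.01, 0], [0, 0, 0]], [[-0.045, 0.01, 0], [0, 0, 0]], [[-0.045, 0.01, 0], [0, 0, 0]], [[-0.045, 0.01, 0], [0, 0, 0]], [[-0.045, 0.01, 0], [0, 0, 0]], [[-0.045, 0.01, 0], [0, 0, 0]], [[-0.04, 0.007, 0], [0, 0, 0]], [[-0.025, 0, 0], [0, 0, 0]], [[0, 0, 0], [0, 0, 0]], [[0, 0, 0], [0, 0, 0]], [[0, 0, 0], [0, 0, 0]]])

```text
time: 16.05
tool_pos: [573.4, -12.3, 162.7]
tcp_rot: [-3.141, -0.0, 1.577]
contact_force: [-0.0, -0.9, -2.8]
grip_width: 21.8
finger_force: 30.0
```

Call:
servo_tool(deltas=[[[-0.003, -0.002, 0], [0, 0, 0]], [[0, 0, 0.02], [0, 0, 0]], [[0, 0, 0.03], [0, 0, 0]], [[0, 0, 0.03], [0, 0, 0]], [[0, 0, 0.012], [0, 0, 0]], [[0, 0, 0], [0, 0, 0]], [[0, 0, 0], [0, 0, 0]]])

```text
time: 16.92
tool_pos: [572.6, -16.2, 72.1]
tcp_rot: [3.139, 0.0, 1.576]
contact_force: [0.3, 0.8, -3.2]
grip_width: 21.6
finger_force: 30.0
```

Run:
```python
from h import *
cap('top','t3.png');cap('side','s3.png')
t=cv2.imread('pics/t3.png')[120:240,265:385];s=cv2.imread('pics/s3.png')[150:270,280:440]
cv2.imwrite('pics/c7.png',np.hstack([cv2.resize(t,(360,360),interpolation=2),cv2.resize(s,(440,330),interpolation=2)[:360] if 0 else cv2.copyMakeBorder(cv2.resize(s,(440,330),interpolation=2),0,30,0,0,0)]))
```

```text
(no output)
```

View pics/c7.png

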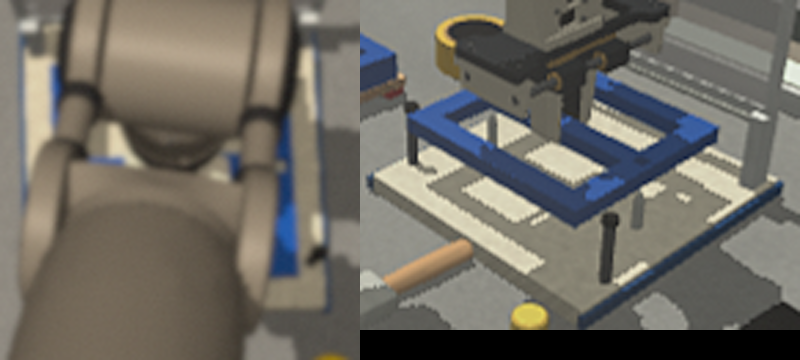

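Call:
servo_tool(deltas=[[[0, -0.001, 0.006], [0, 0, 0]], [[0, 0, 0.005], [0, 0, 0]], [[0, 0, 0.005], [0, 0, 0]], [[0, 0, 0.004], [0, 0, 0]], [[0, 0, 0], [0, 0, 0]], [[0, 0, 0], [0, 0, 0]]])

```text
time: 17.77
tool_pos: [571.4, -16.2, 51.0]
tcp_rot: [3.14, 0.0, 1.576]
contact_force: [4.0, -0.0, -3.7]
grip_width: 21.6
finger_force: 30.0
```

Call:
servo_tool(deltas=[[[0, 0.001, 0], [0, 0, 0]], [[0, 0, 0.004], [0, 0, 0]], [[0, 0, 0.004], [0, 0, 0]], [[0, 0, 0], [0, 0, 0]], [[0, 0, 0], [0, 0, 0]]])

```text
time: 18.4
tool_pos: [573.1, -16.2, 42.8]
tcp_rot: [3.138, 0.0, 1.576]
contact_force: [7.6, -0.6, -5.3]
grip_width: 21.9
finger_force: 30.0
```

Call:
servo_tool(deltas=[[[0, 0.0015, 0], [0, 0, 0]], [[0, 0, 0], [0, 0, 0]], [[0, 0, 0], [0, 0, 0]]])

```text
time: 18.77
tool_pos: [573.2, -16.1, 42.6]
tcp_rot: [3.142, -0.0, 1.576]
contact_force: [3.6, -0.7, -4.1]
grip_width: 21.9
finger_force: 30.0
```

```bash
python3 -c "
from h import *
o=bot.get_obs();print(o['tool_pos'],o['contact_force'],o['moment'])"
```

```text
[573.17610976 -16.14083007  42.60227345] [ 3.60193311 -0.65521378 -4.14484551] [-0.12902394 -0.6979191  -0.10424207]
```

Call:
servo_tool(deltas=[[[0, 0.0015, 0], [0, 0, 0]], [[0, 0, 0.005], [0, 0, 0]], [[0, 0, 0.005], [0, 0, 0]], [[0, 0, 0.004], [0, 0, 0]], [[0, 0, 0], [0, 0, 0]], [[0, 0, 0], [0, 0, 0]]])

```text
time: 19.52
tool_pos: [574.7, -16.0, 28.8]
tcp_rot: [-3.142, -0.0, 1.576]
contact_force: [0.8, -0.2, -2.6]
grip_width: 21.5
finger_force: 30.0
```

Call:
servo_tool(deltas=[[[0, 0, 0.003], [0, 0, 0]], [[0, 0, 0.003], [0, 0, 0]], [[0, 0, 0.002], [0, 0, 0]], [[0, 0, 0.001], [0, 0, 0]], [[0, 0, 0], [0, 0, 0]], [[0, 0, 0], [0, 0, 0]]])

```text
time: 20.27
tool_pos: [574.5, -16.0, 20.9]
tcp_rot: [3.141, 0.0, 1.576]
contact_force: [-4.1, 0.4, 7.9]
grip_width: 21.8
finger_force: 30.0
```

Call:
servo_tool(deltas=[[[0, 0, 0], [0, 0, 0]], [[0, 0, 0], [0, 0, 0]], [[0, 0, 0], [0, 0, 0]], [[0, 0, -0.01], [0, 0, 0]], [[0, 0, -0.03], [0, 0, 0]], [[0, 0, -0.04], [0, 0, 0]], [[0, 0, -0.05], [0, 0, 0]], [[0, 0, -0.05], [0, 0, 0]], [[0, -0.05, 0], [0, 0, 0]], [[-0.05, -0.05, 0], [0, 0, 0]], [[-0.05, -0.04, 0], [0, 0, 0]], [[-0.05, 0, 0], [0, 0, 0]], [[-0.05, 0, 0], [0, 0, 0]], [[-0.05, 0, 0], [0, 0, 0]], [[0, 0, 0], [0, 0, 0]], [[0, 0, 0], [0, 0, 0]]], fingers=0.67)

```text
time: 22.28
tool_pos: [442.2, -259.1, 199.7]
tcp_rot: [-3.141, -0.001, 1.575]
contact_force: [0.1, 0.6, -0.3]
grip_width: 61.4
finger_force: 0.0
```

Run:
```python
from h import *
cap('top','t4.png');cap('side','s4.png')
t=cv2.imread('pics/t4.png')[110:270,260:500];s=cv2.imread('pics/s4.png')[140:380,270:550]
cv2.imwrite('pics/c8.png',np.hstack([cv2.resize(t,(420,280),interpolation=2),cv2.copyMakeBorder(cv2.resize(s,(327,280),interpolation=2),0,0,0,53,0)]))
h=cv2.cvtColor(cv2.imread('pics/s4.png'),cv2.COLOR_BGR2HSV)
# plate window/pins: blue mask top
```

```text
(no output)
```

View pics/c8.png

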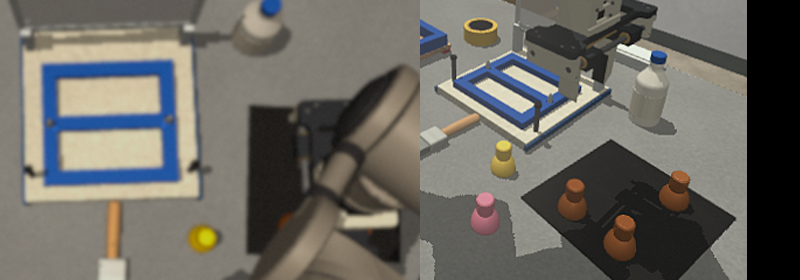

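Plate is flush on the pins, guard upright, three amber glasses still on the mat. Locate them now.

```bash
cat > gl.py <<'E'
from h import *
import sys
def glasses(f):
    h=cv2.cvtColor(cv2.imread(f),cv2.COLOR_BGR2HSV)
    m=cv2.inRange(h,np.array((3,150,40)),np.array((16,255,255)));m[:,:330]=0;m[:250]=0
    m=cv2.morphologyEx(m,cv2.MORPH_CLOSE,np.ones((5,5)))
    n,l,st,c=cv2.connectedComponentsWithStats(m)
    for i in range(1,n):
        if st[i][4]<200: continue
        x,y,w,hh,a=st[i]
        xs=np.where(l[y+4]==i)[0]; xb=np.where(l[y+hh-8]==i)[0]
        bot_=onplane('side',[((xb[0]+xb[-1])/2,y+hh-.5)],4+0)[0]  # near edge of the foot
        d=bot_[:2]-cam('side')['xyz'][:2]; ctr=bot_[:2]+d/np.linalg.norm(d)*22
        top=onplane('side',[((xs[0]+xs[-1])/2,y)],60)[0]; tc=top[:2]-d/np.linalg.norm(d)*12
        print(st[i],'foot',ctr.round(1),'knob',tc.round(1))
glasses(sys.argv[1])
E
python3 gl.py pics/s0.png;python3 gl.py pics/s4.png
python3 - <<'E'
from h import *
t=cv2.cvtColor(cv2.imread('pics/t4.png'),cv2.COLOR_BGR2HSV)
m=cv2.inRange(t,np.array((100,140,60)),np.array((125,255,255)));m[:,:260]=0;m[:,395:]=0;m[:130]=0
n,l,st,c=cv2.connectedComponentsWithStats(m);i=1+np.argmax(st[1:,4]);cn=cv2.findContours((l==i).astype(np.uint8),0,1)[0][0]
r=cv2.minAreaRect(cn);P=onplane('top',cv2.boxPoints(r),36);print(st[i],P.round(1),P.mean(0))
E
```

```text
[474 287  27  34 654] foot [ 548.9 -389.6] knob [ 536.9 -381.5]
[389 293  23  36 503] foot [ 415.9 -289.2] knob [ 408.2 -286.2]
[427 324  28  39 808] foot [ 412.5 -377.7] knob [ 401.9 -370. ]
[474 287  27  34 653] foot [ 548.9 -389.6] knob [ 536.9 -381.5]
[389 294  23  35 512] foot [ 416.6 -289.9] knob [ 405.6 -287.1]
[427 324  28  39 818] foot [ 412.5 -377.7] knob [ 401.9 -370. ]
[ 285  145   77   70 2079] [[ 661.8   83.8   36. ]
 [ 663.4 -114.9   36. ]
 [ 483.  -113.2   36. ]
 [ 481.6   80.4   36. ]] [572.43835144 -15.94654714  36.        ]
```

Call:
servo_tool(deltas=[[[-0.027, -0.031, 0], [0, 0, 0]], [[0, 0, 0.03], [0, 0, 0]], [[0, 0, 0.04], [0, 0, 0]], [[0, 0, 0.04], [0, 0, 0]], [[0, 0, 0.03], [0, 0, 0]], [[0, 0, 0.02], [0, 0, 0]], [[0, 0, 0.01], [0, 0, 0]], [[0, 0, 0], [0, 0, 0]], [[0, 0, 0], [0, 0, 0]]])

```text
time: 23.5
tool_pos: [412.4, -287.0, 30.6]
tcp_rot: [3.14, 0.001, 1.576]
contact_force: [-0.2, -0.5, -0.5]
grip_width: 61.5
finger_force: 0.0
```

Call:
servo_tool(deltas=[[[0, 0, 0], [0, 0, 0]], [[0, 0, 0], [0, 0, 0]], [[0, 0, 0], [0, 0, 0]], [[0, 0, 0], [0, 0, 0]]], fingers=0)

```text
time: 24.0
tool_pos: [411.8, -286.9, 29.8]
tcp_rot: [3.142, -0.0, 1.576]
contact_force: [1.2, 0.1, 1.0]
grip_width: 26.5
finger_force: 30.2
```

Call:
servo_tool(deltas=[[[0, 0, -0.02], [0, 0, 0]], [[0, 0, -0.05], [0, 0, 0]], [[0, 0, -0.05], [0, 0, 0]], [[0.02, 0.01, 0], [0, 0, 0]], [[0.045, 0.015, 0], [0, 0, 0]], [[0.045, 0.02, 0], [0, 0, 0]], [[0.05, 0.02, 0], [0, 0, 0]], [[0.05, 0.02, 0], [0, 0, 0]], [[0.05, 0.02, 0], [0, 0, 0]], [[0.04, 0.01, 0], [0, 0, 0]], [[0.02, 0.006, 0], [0, 0, 0]], [[0, 0, 0], [0, 0, 0]], [[0, 0, 0], [0, 0, 0]]])

```text
time: 25.62
tool_pos: [530.8, 33.1, 149.6]
tcp_rot: [-3.141, 0.0, 1.576]
contact_force: [0.2, -0.4, -1.2]
grip_width: 26.6
finger_force: 30.0
```

Call:
servo_tool(deltas=[[[0.001, 0.001, 0.02], [0, 0, 0]], [[0, 0, 0.03], [0, 0, 0]], [[0, 0, 0.025], [0, 0, 0]], [[0, 0, 0.015], [0, 0, 0]], [[0, 0, 0.01], [0, 0, 0]], [[0, 0, 0.003], [0, 0, 0]], [[0, 0, 0], [0, 0, 0]], [[0, 0, 0], [0, 0, 0]]])

```text
time: 26.62
tool_pos: [532.6, 34.7, 47.5]
tcp_rot: [3.14, 0.0, 1.576]
contact_force: [-0.2, -0.2, -0.1]
grip_width: 26.2
finger_force: 30.0
```

Call:
servo_tool(deltas=[[[0, 0, 0.001], [0, 0, 0]], [[0, 0, 0.001], [0, 0, 0]], [[0, 0, 0], [0, 0, 0]], [[0, 0, 0], [0, 0, 0]]])

```text
time: 27.12
tool_pos: [532.5, 34.8, 45.8]
tcp_rot: [3.14, 0.0, 1.576]
contact_force: [-1.1, 0.7, 6.3]
grip_width: 26.7
finger_force: 30.0
```

Call:
servo_tool(deltas=[[[0, 0, 0], [0, 0, 0]], [[0, 0, 0], [0, 0, 0]], [[0, 0, 0], [0, 0, 0]], [[0, 0, -0.02], [0, 0, 0]], [[0, 0, -0.04], [0, 0, 0]], [[0, 0, -0.05], [0, 0, 0]], [[-0.04, -0.012, 0], [0, 0, 0]], [[-0.05, -0.015, 0], [0, 0, 0]], [[-0.05, -0.015, 0], [0, 0, 0]], [[-0.05, -0.015, 0], [0, 0, 0]], [[-0.05, -0.015, 0], [0, 0, 0]], [[-0.05, -0.015, 0], [0, 0, 0]], [[-0.05, -0.015, 0], [0, 0, 0]], [[-0.04, -0.015, 0], [0, 0, 0]], [[-0.026, -0.01, 0], [0, 0, 0]], [[0, 0, 0], [0, 0, 0]], [[0, 0, 0], [0, 0, 0]]], fingers=0.6)

```text
time: 29.25
tool_pos: [407.3, -371.2, 154.6]
tcp_rot: [-3.141, -0.001, 1.576]
contact_force: [0.1, 0.0, -0.3]
grip_width: 55.1
finger_force: 0.0
```

```bash
python3 - <<'E'
from h import *
cap('side','s5.png');cap('top','t5.png')
E
python3 gl.py pics/s5.png
```

```text
[474 286  27  35 654] foot [ 548.9 -389.6] knob [ 539.3 -380.3]
[427 324  28  39 807] foot [ 412.5 -377.7] knob [ 401.9 -370. ]
```

Call:
servo_tool(deltas=[[[-0.001, -0.001, 0.03], [0, 0, 0]], [[0, 0, 0.04], [0, 0, 0]], [[0, 0, 0.03], [0, 0, 0]], [[0, 0, 0.015], [0, 0, 0]], [[0, 0, 0.01], [0, 0, 0]], [[0, 0, 0], [0, 0, 0]], [[0, 0, 0], [0, 0, 0]]])

```text
time: 30.22
tool_pos: [406.7, -373.4, 30.8]
tcp_rot: [3.14, 0.001, 1.576]
contact_force: [-0.3, 0.2, -0.6]
grip_width: 55.4
finger_force: 0.0
```

Call:
servo_tool(deltas=[[[0, 0, 0], [0, 0, 0]], [[0, 0, 0], [0, 0, 0]], [[0, 0, 0], [0, 0, 0]], [[0, 0, 0], [0, 0, 0]]], fingers=0)

```text
time: 30.72
tool_pos: [406.2, -373.0, 29.9]
tcp_rot: [3.141, 0.0, 1.576]
contact_force: [-0.7, 0.7, 1.3]
grip_width: 26.9
finger_force: 30.0
```

Call:
servo_tool(deltas=[[[0, 0, -0.02], [0, 0, 0]], [[0, 0, -0.05], [0, 0, 0]], [[0, 0, -0.05], [0, 0, 0]], [[0.02, 0.01, 0], [0, 0, 0]], [[0.045, 0.015, 0], [0, 0, 0]], [[0.045, 0.02, 0], [0, 0, 0]], [[0.05, 0.02, 0], [0, 0, 0]], [[0.05, 0.02, 0], [0, 0, 0]], [[0.05, 0.02, 0], [0, 0, 0]], [[0.045, 0.01, 0], [0, 0, 0]], [[0.03, 0.006, 0], [0, 0, 0]], [[0.02, 0.004, 0], [0, 0, 0]], [[0, 0, 0], [0, 0, 0]], [[0, 0, 0], [0, 0, 0]]])

```text
time: 32.48
tool_pos: [529.2, -17.8, 149.6]
tcp_rot: [-3.141, 0.0, 1.576]
contact_force: [0.3, -1.2, -1.2]
grip_width: 26.7
finger_force: 30.0
```

Call:
servo_tool(deltas=[[[0.002, 0.003, 0.02], [0, 0, 0]], [[0, 0, 0.03], [0, 0, 0]], [[0, 0, 0.025], [0, 0, 0]], [[0, 0, 0.015], [0, 0, 0]], [[0, 0, 0.01], [0, 0, 0]], [[0, 0, 0.002], [0, 0, 0]], [[0, 0, 0.001], [0, 0, 0]], [[0, 0, 0.001], [0, 0, 0]], [[0, 0, 0], [0, 0, 0]], [[0, 0, 0], [0, 0, 0]]])

```text
time: 33.72
tool_pos: [532.6, -15.3, 46.0]
tcp_rot: [3.141, 0.0, 1.576]
contact_force: [-0.1, -0.3, -0.7]
grip_width: 26.2
finger_force: 30.0
```

Call:
servo_tool(deltas=[[[0, 0, 0.001], [0, 0, 0]], [[0, 0, 0], [0, 0, 0]], [[0, 0, 0], [0, 0, 0]]])

```text
time: 34.1
tool_pos: [532.6, -15.3, 45.9]
tcp_rot: [3.141, 0.0, 1.576]
contact_force: [-2.6, 0.6, 7.7]
grip_width: 26.4
finger_force: 30.0
```

Call:
servo_tool(deltas=[[[0, 0, 0], [0, 0, 0]], [[0, 0, 0], [0, 0, 0]], [[0, 0, 0], [0, 0, 0]], [[0, 0, -0.02], [0, 0, 0]], [[0, 0, -0.04], [0, 0, 0]], [[0, 0, -0.05], [0, 0, 0]], [[-0.04, 0, 0], [0, 0, 0]], [[-0.05, 0, 0], [0, 0, 0]], [[-0.05, 0, 0], [0, 0, 0]], [[-0.05, 0, 0], [0, 0, 0]], [[-0.05, 0, 0], [0, 0, 0]], [[-0.05, 0, 0], [0, 0, 0]], [[-0.05, 0.003, 0], [0, 0, 0]], [[-0.026, 0.003, 0], [0, 0, 0]], [[0, 0, 0], [0, 0, 0]], [[0, 0, 0], [0, 0, 0]]], fingers=0.6)

```text
time: 36.1
tool_pos: [540.1, -380.2, 154.4]
tcp_rot: [-3.141, -0.001, 1.576]
contact_force: [-0.2, 0.4, 0.5]
grip_width: 55.4
finger_force: 0.0
```

```bash
python3 - <<'E'
from h import *
cap('side','s6.png');cap('top','t6.png')
t=cv2.imread('pics/t6.png')[130:240,265:385];s=cv2.imread('pics/s6.png')[140:280,280:445]
cv2.imwrite('pics/c9.png',np.hstack([cv2.resize(t,(393,360)),cv2.resize(s,(407,360))[:, :407]]))
E
python3 gl.py pics/s6.png
```

```text
[474 287  27  34 652] foot [ 548.9 -389.6] knob [ 536.9 -381.5]
```

View pics/c9.png

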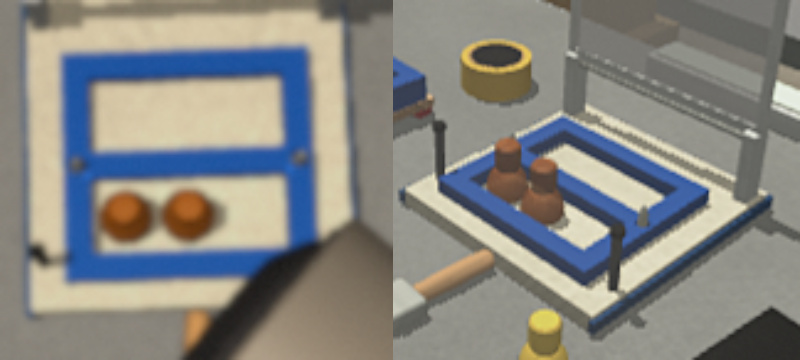

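Two glasses stand upright in the front window with room for the third. Picking the last at (541,-381).

Call:
servo_tool(deltas=[[[-0.001, 0.001, 0.03], [0, 0, 0]], [[0, 0, 0.04], [0, 0, 0]], [[0, 0, 0.03], [0, 0, 0]], [[0, 0, 0.015], [0, 0, 0]], [[0, 0, 0.01], [0, 0, 0]], [[0, 0, 0], [0, 0, 0]], [[0, 0, 0], [0, 0, 0]]])

```text
time: 37.08
tool_pos: [541.9, -382.7, 31.0]
tcp_rot: [3.14, 0.001, 1.576]
contact_force: [0.3, 0.9, -0.1]
grip_width: 55.1
finger_force: 0.0
```

Call:
servo_tool(deltas=[[[0, 0, 0], [0, 0, 0]], [[0, 0, 0], [0, 0, 0]], [[0, 0, 0], [0, 0, 0]], [[0, 0, 0], [0, 0, 0]]], fingers=0)

```text
time: 37.58
tool_pos: [541.5, -382.3, 30.0]
tcp_rot: [3.141, 0.0, 1.576]
contact_force: [1.1, 0.9, 1.6]
grip_width: 26.3
finger_force: 30.0
```

Call:
servo_tool(deltas=[[[0, 0, -0.02], [0, 0, 0]], [[0, 0, -0.05], [0, 0, 0]], [[0, 0, -0.05], [0, 0, 0]], [[0.02, 0, 0], [0, 0, 0]], [[0.045, 0, 0], [0, 0, 0]], [[0.045, -0.003, 0], [0, 0, 0]], [[0.05, -0.003, 0], [0, 0, 0]], [[0.05, -0.003, 0], [0, 0, 0]], [[0.045, 0, 0], [0, 0, 0]], [[0.035, 0, 0], [0, 0, 0]], [[0.025, 0, 0], [0, 0, 0]], [[0, 0, 0], [0, 0, 0]], [[0, 0, 0], [0, 0, 0]]])

```text
time: 39.2
tool_pos: [530.7, -67.9, 149.7]
tcp_rot: [-3.141, 0.0, 1.576]
contact_force: [-0.3, -0.2, -1.1]
grip_width: 26.5
finger_force: 30.0
```

Call:
servo_tool(deltas=[[[0.001, 0.001, 0.02], [0, 0, 0]], [[0, 0, 0.03], [0, 0, 0]], [[0, 0, 0.025], [0, 0, 0]], [[0, 0, 0.015], [0, 0, 0]], [[0, 0, 0.01], [0, 0, 0]], [[0, 0, 0.002], [0, 0, 0]], [[0, 0, 0.0015], [0, 0, 0]], [[0, 0, 0.001], [0, 0, 0]], [[0, 0, 0], [0, 0, 0]], [[0, 0, 0], [0, 0, 0]]])

```text
time: 40.45
tool_pos: [532.2, -66.4, 46.0]
tcp_rot: [3.14, 0.0, 1.576]
contact_force: [-1.1, 0.2, 4.5]
grip_width: 26.3
finger_force: 30.0
```

Call:
servo_tool(deltas=[[[0, 0, 0], [0, 0, 0]], [[0, 0, 0], [0, 0, 0]], [[0, 0, 0], [0, 0, 0]], [[0, 0, -0.02], [0, 0, 0]], [[0, 0, -0.04], [0, 0, 0]], [[0, 0, -0.04], [0, 0, 0]], [[0, 0, -0.05], [0, 0, 0]], [[0, -0.03, -0.05], [0, 0, 0]], [[0, -0.03, -0.05], [0, 0, 0]], [[0, -0.03, -0.05], [0, 0, 0]], [[0.025, 0, -0.03], [0, 0, 0]], [[0.025, 0, 0], [0, 0, 0]], [[0, 0, 0], [0, 0, 0]], [[0, 0, 0], [0, 0, 0]]], fingers=0.6)

```text
time: 42.2
tool_pos: [441.3, -17.1, 374.8]
tcp_rot: [-3.141, 0.0, 1.576]
contact_force: [-0.1, -0.8, -0.1]
grip_width: 55.2
finger_force: 0.0
```

Run:
```python
from h import *
ts=cap('side','s7.png');tt=cap('top','t7.png')
t=cv2.imread('pics/t7.png')[20:240,240:400];s=cv2.imread('pics/s7.png')[40:280,280:480]
cv2.imwrite('pics/c10.png',np.hstack([cv2.resize(t,(349,480)),cv2.resize(s,(400,480))]))
for n,im,f in(('top',tt,0),('side',ts,0)):
    h=cv2.cvtColor(im,cv2.COLOR_RGB2HSV);m=cv2.inRange(h,np.array((3,150,60)),np.array((16,255,255)))
    nn,l,st,c=cv2.connectedComponentsWithStats(m)
    for i in range(1,nn):
        if st[i][4]>60 and 230<c[i][0]<480: print(n,st[i],c[i].round(1))
```

```text
top [294  76  57   9 362] [321.9  79.2]
side [379  69  41  11 124] [399.7  73.7]
```

View pics/c10.png

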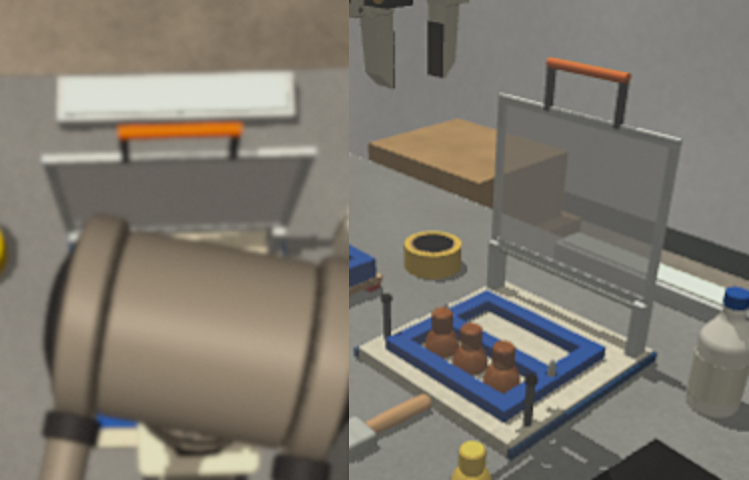

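Call:
servo_tool(deltas=[[[0, 0.04, 0], [0, 0, 0]], [[0, 0.05, 0], [0, 0, 0]], [[0, 0.05, 0], [0, 0, 0]], [[0, 0.05, 0], [0, 0, 0]], [[0, 0.045, 0], [0, 0, 0]], [[0, 0.028, 0], [0, 0, 0]], [[0, 0, 0], [0, 0, 0]], [[0, 0, 0], [0, 0, 0]]])

```text
time: 43.3
tool_pos: [703.9, -16.0, 375.0]
tcp_rot: [-3.141, -0.0, 1.575]
contact_force: [-0.8, 0.1, -0.1]
grip_width: 55.0
finger_force: 0.0
```

Call:
servo_tool(deltas=[[[0, 0, 0.01], [0, 0, 0]], [[0, 0, 0.015], [0, 0, 0]], [[0, 0, 0.01], [0, 0, 0]], [[0, 0, 0.01], [0, 0, 0]], [[0, 0, 0], [0, 0, 0]], [[0, 0, 0], [0, 0, 0]]])

```text
time: 44.05
tool_pos: [704.5, -15.5, 330.9]
tcp_rot: [3.141, 0.0, 1.576]
contact_force: [-0.2, -0.3, 0.5]
grip_width: 55.2
finger_force: 0.0
```

Call:
servo_tool(deltas=[[[0, 0, 0], [0, 0, 0]], [[0, 0, 0], [0, 0, 0]], [[0, 0, 0], [0, 0, 0]], [[0, 0, 0], [0, 0, 0]]], fingers=0)

```text
time: 44.55
tool_pos: [704.5, -15.5, 330.3]
tcp_rot: [3.141, -0.0, 1.576]
contact_force: [-0.9, -0.4, -0.4]
grip_width: 19.8
finger_force: 0.0
```

Call:
servo_tool(deltas=[[[0, 0, 0], [0, 0, 0]], [[0, 0, 0], [0, 0, 0]], [[0, 0, 0], [0, 0, 0]], [[0, 0, 0], [0, 0, 0]]])

```text
time: 45.05
tool_pos: [704.2, -15.4, 330.3]
tcp_rot: [-3.141, -0.0, 1.576]
contact_force: [-2.9, -0.2, -0.3]
grip_width: 10.9
finger_force: 30.0
```

Call:
servo_tool(deltas=[[[0, -0.0104, 0.0002], [0, 0, 0]], [[0, -0.0259, 0.0024], [0, 0, 0]], [[0, -0.0255, 0.0049], [0, 0, 0]], [[0, -0.0249, 0.0074], [0, 0, 0]], [[0, -0.0241, 0.0099], [0, 0, 0]], [[0, -0.0229, 0.0122], [0, 0, 0]], [[0, -0.0216, 0.0145], [0, 0, 0]], [[0, -0.02, 0.0166], [0, 0, 0]], [[0, -0.0183, 0.0185], [0, 0, 0]], [[0, 0, 0], [0, 0, 0]]])

```text
time: 46.3
tool_pos: [509.8, -16.2, 243.0]
tcp_rot: [-3.14, -0.001, 1.576]
contact_force: [-1.9, 1.4, -1.7]
grip_width: 10.5
finger_force: 30.0
```

Call:
servo_tool(deltas=[[[0, -0.0163, 0.0202], [0, 0, 0]], [[0, -0.0142, 0.0217], [0, 0, 0]], [[0, -0.012, 0.023], [0, 0, 0]], [[0, -0.0096, 0.0242], [0, 0, 0]], [[0, -0.0072, 0.025], [0, 0, 0]], [[0, 0, 0], [0, 0, 0]], [[0, 0, 0], [0, 0, 0]]])

```text
time: 47.18
tool_pos: [451.9, -16.5, 130.1]
tcp_rot: [-3.141, -0.001, 1.576]
contact_force: [-1.9, 3.3, -2.8]
grip_width: 10.8
finger_force: 30.0
```

Call:
servo_tool(deltas=[[[0, -0.002, 0.01], [0, 0, 0]], [[0, -0.002, 0.01], [0, 0, 0]], [[0, -0.001, 0.009], [0, 0, 0]], [[0, -0.001, 0.008], [0, 0, 0]], [[0, -0.0005, 0.007], [0, 0, 0]], [[0, -0.0005, 0.006], [0, 0, 0]], [[0, 0, 0.004], [0, 0, 0]], [[0, 0, 0.003], [0, 0, 0]], [[0, 0, 0], [0, 0, 0]], [[0, 0, 0], [0, 0, 0]]])

```text
time: 48.42
tool_pos: [444.5, -16.6, 72.4]
tcp_rot: [-3.141, -0.0, 1.576]
contact_force: [-3.2, 4.4, -2.7]
grip_width: 11.1
finger_force: 30.0
```

Still no stop contact; continue down in small steps.

Call:
servo_tool(deltas=[[[0, 0, 0.002], [0, 0, 0]], [[0, 0, 0.002], [0, 0, 0]], [[0, 0, 0], [0, 0, 0]], [[0, 0, 0], [0, 0, 0]]])

```text
time: 48.92
tool_pos: [444.4, -16.6, 68.6]
tcp_rot: [-3.141, -0.0, 1.576]
contact_force: [-2.6, 3.7, -0.8]
grip_width: 10.8
finger_force: 30.0
```

Call:
servo_tool(deltas=[[[0, 0, 0.002], [0, 0, 0]], [[0, 0, 0.002], [0, 0, 0]], [[0, 0, 0], [0, 0, 0]], [[0, 0, 0], [0, 0, 0]]])

```text
time: 49.42
tool_pos: [444.5, -16.6, 66.2]
tcp_rot: [3.141, 0.0, 1.576]
contact_force: [-9.5, 4.8, 18.1]
grip_width: 11.1
finger_force: 30.0
```

Call:
servo_tool(deltas=[[[0, 0, 0], [0, 0, 0]], [[0, 0, 0], [0, 0, 0]], [[0, 0, 0], [0, 0, 0]], [[0, 0, 0], [0, 0, 0]], [[0, 0, -0.02], [0, 0, 0]], [[0, 0, -0.04], [0, 0, 0]], [[0, 0, -0.05], [0, 0, 0]], [[0, 0, -0.05], [0, 0, 0]], [[0.05, 0, 0], [0, 0, 0]], [[0.05, 0, 0], [0, 0, 0]], [[0.05, 0, 0], [0, 0, 0]], [[0.05, 0, 0], [0, 0, 0]], [[0.05, 0, 0], [0, 0, 0]], [[0.05, 0, 0], [0, 0, 0]], [[0, 0, 0], [0, 0, 0]], [[0, 0, 0], [0, 0, 0]]], fingers=0.38)

```text
time: 51.42
tool_pos: [442.9, 282.9, 224.3]
tcp_rot: [-3.141, 0.001, 1.576]
contact_force: [-0.1, -1.4, -0.5]
grip_width: 34.5
finger_force: 0.0
```

Run:
```python
from h import *
ts=cap('side','s8.png');tt=cap('top','t8.png')
t=cv2.imread('pics/t8.png')[110:240,255:395];s=cv2.imread('pics/s8.png')[150:280,280:445]
cv2.imwrite('pics/c11.png',np.hstack([cv2.resize(t,(388,360)),cv2.resize(s,(412,325)) if 0 else cv2.copyMakeBorder(cv2.resize(s,(412,325)),0,35,0,0,0)]))
c=[]
for im in(tt,ts):
    h=cv2.cvtColor(im,cv2.COLOR_RGB2HSV);m=cv2.inRange(h,np.array((3,200,120)),np.array((16,255,255)));m[:,:290]=0;m[:,350:]=0;m[:170]=0;m[240:]=0
    nn,l,st,cc=cv2.connectedComponentsWithStats(m);i=1+np.argmax(st[1:,4]);c.append(cc[i]);print(st[i])
print(tri(c[0],c[1]))
```

```text
[303 225  43   5 162]Traceback (most recent call last):
  File "<stdin>", line 8, in <module>
    return _wrapfunc(a, 'argmax', axis=axis, out=out, **kwds)
    return bound(*args, **kwds)
ValueError: attempt to get argmax of an empty sequence
```

View pics/c11.png

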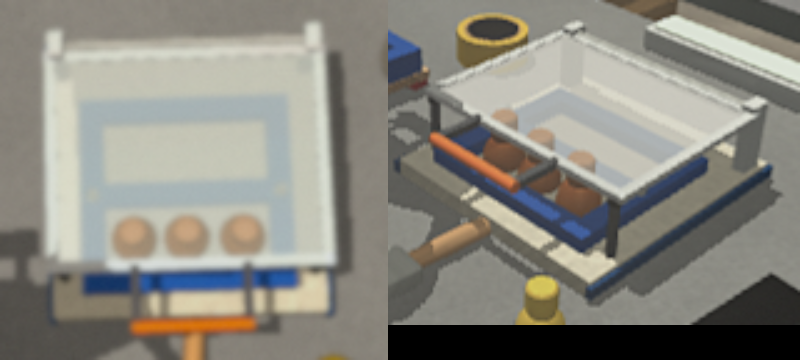

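Guard rests on both stop posts, plate is seated, and the three amber glasses are upright in the window; robot is clear.

```bash
python3 -c "
from plant import bot
print(bot.close_job())"
```

```text
the job is handed in; nothing more can be done
None
```

The job is handed in; the judge returned no verdict. In the last pictures the guard is down on its stop posts, the top plate is flush over both pins, and the three amber paperweights found on the mat stand upright in its front window.

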